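# Realign a folded laser beam and stand the sample in it

## Robot

A 6-joint arm with a two-finger parallel gripper is mounted at the origin on a cart in front of the work surface, level with it; the furniture and walls round the work are solid. World frame = base frame: x ahead of the robot, y to its left, z up, the work surface at z = 0. Lengths are in m, angles in degrees, forces in N, time in s.
With the tool pointing down it reaches from about 0.375 to 0.9 m from the base axis. Payload 3.1 kg.
Tool frame: the origin (TCP) lies at the very end of the fingers, on their centre line; the grasp point (between the pads) lies bot.grip_point_offset behind it (bot.grip_point_offset is the distance from the TCP to the grasp point, in m); z points along the fingers, y is the line along which they close (so a half turn about z gives the same grasp; the last joint's range is limited). The gripper opens to 87 mm and grips with 3 to 60 N. Pads are 19 mm wide; open, the fingers measure 117 mm over their backs; the gripper's body (75 mm by 190 mm) begins 51 mm behind the grasp point.
Start: joints at [62.137, 30.224, 82.088, -0, 67.689, -10.227], TCP at [0.189, 0.596, 0.187] pointing down, gripper open.
Joint ranges: [-176.69, 176.69], [-43.24, 126.21], [12.49, 139.97], [-82, 262], [0, 151.66], [-163.58, 163.58]. Speed limits (degrees/s): [159.86, 159.86, 180, 180, 180, 180].

## Interface

Orientations are given as a 3x3 rotation matrix whose columns are the frame's x, y, z axes.
In Python, from rig import bot, viewer, ticket gives the robot as it stands.
- The arm moves only by the tool servo_tool, never from a script. Its argument "targets" is a list of rows, each an object with "offset": the shift along the tool's x, y, z in m, a list of three; "dr": the turn, a rotation vector about the tool's x, y, z in degrees, a list of three. In form: [{"offset": [x, y, z], "dr": [ax, ay, az]}, ...]. A call has 1 to 20 rows; each row is the pose to reach, as a shift and turn from the pose commanded when the call began, along the tool's axes at that moment; what a row does not reach only later rows make up. A row lasts 1/12 s, in which the tool goes at most 41.7 mm and 7.16 degrees, less where a joint would pass 70% of its speed; a pose out of reach is approached as far as the arm can. A call with a gripper value outside its range is refused whole. "gripper" is the gripper command: -1 is fully open, 1 is shut, values between are in proportion, set as the call begins (left out, the last holds). The fingers move at their own pace and stop on an object; the grip force is fixed at half the most. Time passes only in rows, so rows that repeat a pose let the fingers close. It gives the time, the measured TCP pose, the force, the opening and the grip force at its end, in the units of the state.
- bot.read_state(): the state, without advancing time (a new reading comes with each control period).
- viewer.capture(name): name is "scene" or "top" or "wrist"; returns a dict with "color" (420x560x3 uint8, red, green, blue), "camera_matrix" (3x3 intrinsics, pixels), "R" (3x3) and "t" (3): a world point X has camera coordinates R X + t. Camera axes: x right, y down, z forward; pixel columns grow to the right and rows downward; lengths in m; the calibration is good to about 2 mm. A picture is of the moment at which its call begins. There is no depth.
- ticket.hand_in(): hands the job in; it is judged then, once.
The state is a dict: "time_s": time; "joint_positions": joint angles; "qvel": joint speeds; "tau": joint torques, N m; "position": TCP position; "tcp_rot": TCP orientation; "force": force on the tool from outside, world axes, zero at the start; "moment": the same for the moment, N m; "opening": opening from 0.0 (shut) to 1.0 (fully open); "grasp_force": force on a finger pad.
Only numpy, scipy, OpenCV 4.12 (cv2) and the standard library are available. Lean on these libraries where they do the work, as an engineer would, in place of code of your own. Each camera call takes 0.05 s, during which the arm holds its last target. There are 200 camera calls.

## Task

The laser beam has drifted off the sample position. Turn the two knurled screws on the back of the tilted mirror mount, one after the other, until the red laser spot lies wholly inside the small black ring in the centre of the white target plate. Only once the spot is there, take the vial with the red cap and set it down upright on the target plate, centred on the mark inside the large ring, without dropping it; leave the spot aligned and the other vials and the jars where they are.

Things in the scene. Friction and masses are not known exactly. Their poses are not given: they have to be found in the camera images.
- laser_bench: Fixed grey breadboard (166 x 166 x 10 mm) with a black mirror mount on a post and a black laser tube on a second post. Origin: at worktop level, straight below the mirror's centre. Level axes: x from the knob side to the far side of the mount, y to the left of someone facing the knobs, z up. Board spans x -72 to 94, y -94 to 72 mm.
- mirror (a point): Centre of the mirror's face, 150 mm above the worktop. The square mount (84 mm wide, 30 mm thick) leans 30 degrees; its back with the two knobs faces up and to laser_bench -x, the mirror down and to +x. Laser tube: nearly level, 25 mm thick (clamp 38), 75 mm long, its middle at (70, -70, 137) mm in the laser_bench frame. The beam leaves down to the left (+y).
- knob_upper (a point): Middle of the upper left knob, a knurled aluminium cylinder 25 mm in diameter, 22 mm long. z axis: out along the screw, away from the mount, (-0.5, 0, 0.866) in laser_bench axes; x, y turn with the knob. Point at (-6, 28, 217) mm in the laser_bench frame. Below the knob 20 mm of slim screw and bush (17 mm) before the back plate; the other knob is 79 mm off.
- knob_lower (a point): Middle of the lower right knob, same size, shape and axis direction as the upper one (its axis may swing sideways by up to 3 degrees); at (-55, -28, 189) mm in the laser_bench frame.
- screw_upper (a joint): Turn of the upper left knob, rad; positive is clockwise seen from outside, looking at the knob's end. Each +1 rad moves the red spot by (-6.2, +0.2) mm in laser_bench x, y. Range -2.6 to 2.6; light steady friction (0.04 N m), no spring: it stays where it is left. Starts at most 1.5 from zero.
- screw_lower (a joint): Turn of the lower right knob, rad; same sense, range and friction. Each +1 rad moves the red spot by (-4.5, +8.6) mm in laser_bench x, y, independently of the other screw. Starts at most 1.5 from zero.
- spot (a point): Centre of the bright red laser spot, 6 mm in diameter, on top of the white target plate. It follows the screws at once. Nothing to grasp.
- mark (a point): Centre of the mark on the top face of the fixed white target plate (80 x 80 x 10 mm), 10 mm above the worktop, z up. Small black ring of 12 mm inner diameter for the spot, large thin ring of 32 mm inner diameter for the vial, cross lines. At about (-50, 147) mm in the laser_bench frame, give or take 2 mm each way.
- vial_red: Loose glass vial with a red screw cap, upright on the worktop: 21 mm in diameter, 45 mm high (cap the top 11 mm, 20 mm wide), 15 to 31 g. Origin at the centre of its underside, z up along it. Stands in a loose row with two white-capped vials, 60 mm or more apart, right of the laser bench; which stands where changes.
- vial_white_a: White-capped vial of the same size, to be left alone. Origin at the centre of its underside.
- vial_white_b: Another white-capped vial of the same size, to be left alone. Origin at the centre of its underside.
- jar_mint_a: White jar with a mint-green cap, 47 mm in diameter, 83 mm high, behind the vials, to be left alone. Origin at the centre of its underside.
- jar_mint_b: Second jar like it, also behind the vials, to be left alone. Origin at the centre of its underside.
Things that resemble listed ones, but are neither listed nor needed, are in the scene too. Several things look just like the vial_red: the one meant starts nearest to the robot's base.

How it is judged (in metres and radians):
On the way, in this order (a step that is already met when the one before it is completed fails the run):
1. the red spot rests wholly inside the small ring (horizontal distance between spot and mark below 0.003 m and horizontal distance between vial_red and mark above 0.06 m), for 0.3 s.
2. the red-capped vial stands on the mark inside the large ring, the spot still aligned (horizontal distance between spot and mark below 0.003 m and horizontal distance between vial_red and mark below 0.006 m and z of vial_red in the frame of mark between -0.003 and 0.003 m and angle between vial_red's own z axis and vertical below 0.08 rad), for 0.2 s.
At the end, for the whole second after the job is handed in: Red spot centre within 3 mm of the mark centre (wholly in the small ring); red-capped vial released, at rest on the target plate, upright within 0.08 rad, its axis within 6 mm of the mark, its underside within 3 mm of the plate top; screws still (all of step 2 and linear speed of vial_red below 0.01 m/s and contact force between the fingers and vial_red below 0.05 N and velocity of joint screw_upper between -0.02 and 0.02 rad/s and velocity of joint screw_lower between -0.02 and 0.02 rad/s); the robot touches nothing.
It fails at once if a white-capped vial or a jar is shifted more than 15 mm (distance of any of vial_white_a, vial_white_b, jar_mint_a, jar_mint_b from where it was at the start of the episode above 0.015 m).
It fails at once if the red-capped vial is knocked over (tilted more than 1 rad) (angle between vial_red's own z axis and vertical above 1 rad).
It fails at once if the red-capped vial falls free (faster than 0.6 m/s with no finger on it) (linear speed of vial_red above 0.6 m/s and contact force between the fingers and vial_red below 0.05 N).
It also fails if it takes over 67 s, if anything falls off the work surface, if the arm or the gripper's body presses on something with over 40 N, if the wrist force passes 120 N, or if a joint passes its speed limit or range.

## Working session

There is one attempt and no reset: what is moved stays moved. The work goes in short steps, Python scripts to look and compute and a tool call to move; the robot and the scene stay as the last step left them, time stands still between calls to the robot, and variables do not carry over. Pictures are saved under pics/ and viewed, at most 10 in all, crops included, and the job is handed in when it is done.

Besides the shell and the picture viewer there is one more tool, called after "Emit:" as a command line: name --argument value ..., lists and objects as JSON in quotes. servo_tool: Moves the arm, as the interface text tells. Its arguments: {"type":"object","properties":{"targets":{"type":"array"},"gripper":{"type":"number"}},"required":["targets"]}

```bash
ls; mkdir -p pics; python3 - <<'E'
from rig import bot,viewer
import cv2,numpy as np
for n in("scene","top"):
    c=viewer.capture(n);np.savez(f"pics/{n}0.npz",**c);cv2.imwrite(f"pics/{n}0.png",cv2.resize(c["color"][:,:,::-1],(800,600),interpolation=cv2.INTER_CUBIC))
    print(n,c["camera_matrix"].tolist(),(-c["R"].T@c["t"]).round(3))
s=bot.read_state();print(s);print(bot.grip_point_offset)
E
```

```text
pics
scene [[415.46940187573364, 0.0, 278.36636606784606], [0.0, 415.46940187573364, 200.9748887876361], [0.0, 0.0, 1.0]] [ 0.128 -0.865  0.597]
top [[440.87952322119185, 0.0, 276.72958416221473], [0.0, 440.87952322119185, 207.07698763067418], [0.0, 0.0, 1.0]] [0.431 0.018 1.561]
{'time_s': 0.1, 'joint_positions': array([ 6.21354686e+01,  3.02736322e+01,  8.21497463e+01,  2.58841232e-04,
        6.76883742e+01, -1.02273606e+01]), 'qvel': array([ 0.08540838, -0.14284766, -0.27848698, -0.06361711,  0.13900228,
        0.03242161]), 'tau': array([-5.07840796e-04, -4.40987349e+01, -1.77150947e+01,  6.34913659e-02,
        5.34699659e-02, -4.28205124e-05]), 'position': array([0.18899323, 0.59497688, 0.18636573]), 'tcp_rot': array([[-9.52993622e-01,  3.02988973e-01, -9.15301453e-04],
       [ 3.02990153e-01,  9.52992131e-01, -1.72235226e-03],
       [ 3.50421340e-04, -1.91871804e-03, -9.99998098e-01]]), 'force': array([-0.32300306, -0.63745776,  0.00442275]), 'moment': array([ 0.01962965, -0.00106101, -0.01084757]), 'grasp_force': 0.0, 'opening': 0.9999124355625674}
0.0187
```

View pics/top0.png

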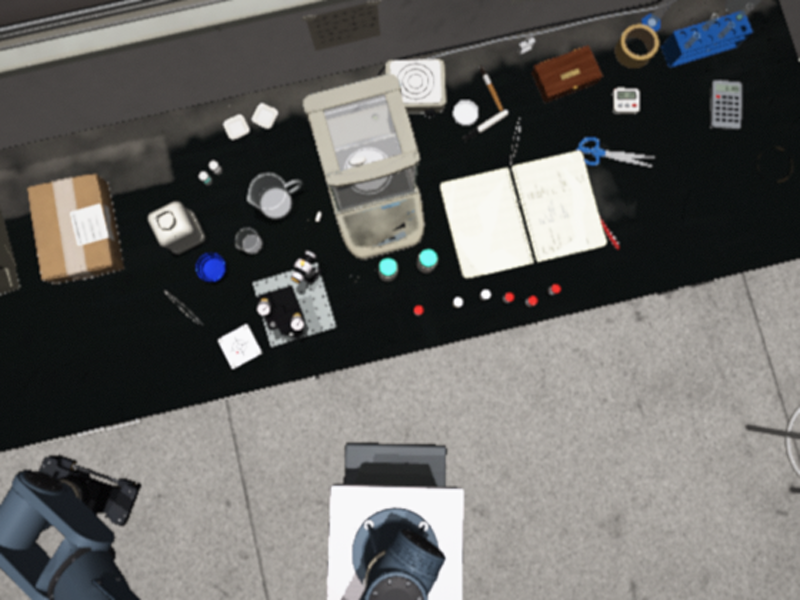

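View pics/scene0.png

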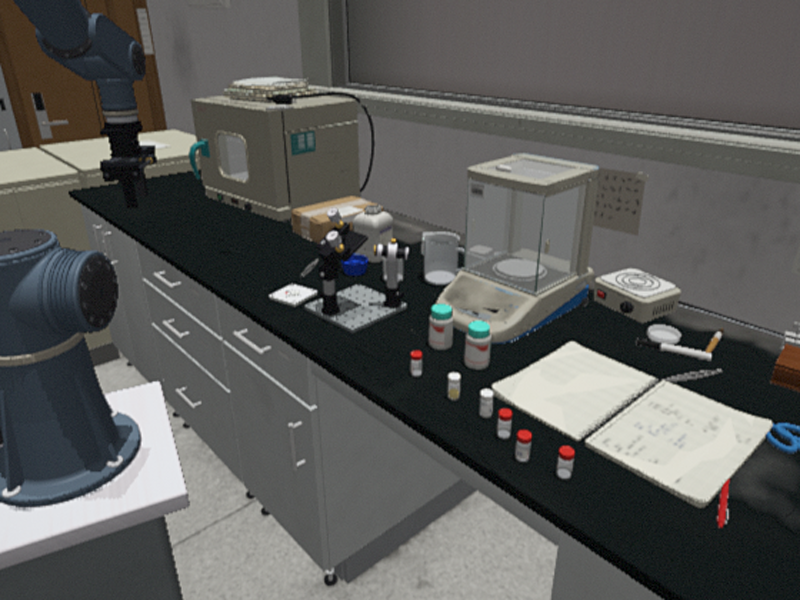

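The top view shows the bench with its knobs at about (264,307) and (297,323) and the mark at (240,346). The red caps are at (418,310), (509,297), (532,300) and (555,289). The one at (418,310) is nearest the base. The scene view agrees. Next is a rough fit.

```bash
cat > h.py <<'E'
import numpy as np,cv2
from scipy.optimize import least_squares
from scipy.spatial.transform import Rotation as Ro
def proj(c,X):
    p=(np.atleast_2d(X)@c["R"].T+c["t"])@c["camera_matrix"].T; return p[:,:2]/p[:,2:]
def ray(c,uv):
    d=c["R"].T@np.linalg.inv(c["camera_matrix"])@np.array([*uv,1.]); return -c["R"].T@c["t"],d/np.linalg.norm(d)
def at_z(c,uv,z): o,d=ray(c,uv); return o+d*(z-o[2])/d[2]
def tri(obs):
    A=0;b=0
    for c,uv in obs:
        o,d=ray(c,uv);P=np.eye(3)-np.outer(d,d);A=A+P;b=b+P@o
    X=np.linalg.solve(A,b);return X,[(proj(c,X)[0]-uv).round(1) for c,uv in obs]
def b2w(p,X): X=np.atleast_2d(X).astype(float);c,s=np.cos(p[2]),np.sin(p[2]);return np.c_[p[0]+c*X[:,0]-s*X[:,1],p[1]+s*X[:,0]+c*X[:,1],X[:,2]]
def move(s,pos,R):  # offset, rotvec in the current tool frame
    M=s["tcp_rot"];return (M.T@(np.array(pos)-s["position"])).round(4),np.degrees(Ro.from_matrix(M.T@R).as_rotvec()).round(2)
E
python3 - <<'E'
from h import *
T=dict(np.load("pics/top0.npz"));S=dict(np.load("pics/scene0.npz"));k=.7
B=np.array([[-6,28,217],[-55,-28,189],[-50,147,10],[94,72,10],[94,-94,10],[-72,-94,10]])/1000
uv=np.array([[264,307],[297,323],[240,346],[252,282],[320,262],[336,326]])*k
f=lambda p:(proj(T,b2w(p,B))-uv).ravel()
r=least_squares(f,[.5,.3,.27]);print(r.x,np.degrees(r.x[2]),r.fun.round(1));print(b2w(r.x,B).round(3))
print(T["R"].round(2))
for a,b in(((418,310),(416,355)),((509,297),(505,413)),((532,300),(524,435)),((555,289),(567,453))):
    X,e=tri([(T,np.array(a)*k),(S,np.array(b)*k)]);print(X.round(3),np.hypot(*X[:2]).round(3),e)
from rig import viewer,bot
c=viewer.capture("wrist");s=bot.read_state();M=s["tcp_rot"]
print("cam in tool",M.T@(-c["R"].T@c["t"]-s["position"]),"axes\n",(c["R"]@M).T.round(3),c["camera_matrix"][0,0])
E
```

```text
[0.57226457 0.27013368 0.31477873] 18.0354927862248 [ 0.3 -0.2  0.5 -0.6 -0.5  0.   1.  -0.2 -1.5  0.6  0.1  0.4]
[[0.558 0.295 0.217]
 [0.529 0.226 0.189]
 [0.479 0.394 0.01 ]
 [0.639 0.368 0.01 ]
 [0.691 0.21  0.01 ]
 [0.533 0.158 0.01 ]]
[[ 0.03 -1.    0.01]
 [-0.99 -0.03 -0.12]
 [ 0.12 -0.   -0.99]]
[ 0.576 -0.041  0.041] 0.577 [array([-0. ,  0.1]), array([ 0.1, -0. ])]
[ 0.613 -0.261  0.044] 0.667 [array([-0.,  0.]), array([ 0.1, -0. ])]
[ 0.607 -0.317  0.043] 0.685 [array([-0.1,  0.1]), array([ 0.3, -0. ])]
[ 0.637 -0.374  0.041] 0.738 [array([ 0.1, -0.1]), array([-0.3,  0. ])]
cam in tool [ 0.07543353  0.00094622 -0.19629558] axes
 [[ 0.    -0.962 -0.275]
 [ 1.     0.     0.   ]
 [-0.    -0.275  0.962]] 335.1394941763794
```

```bash
cat >> h.py <<'E'
def tiltR(yaw,phi=0,az=0.): # tool on the knob axis, turned phi deg about tool z; az: sideways swing
    z=np.array([.5,0,-.866025]);x=np.array([-.866025,0,-.5]);R=np.c_[x,np.cross(z,x),z]
    return Ro.from_euler("z",yaw).as_matrix()@R@Ro.from_euler("z",phi,degrees=True).as_matrix()
E
python3 - <<'E'
from h import *
from rig import bot
s=bot.read_state();R=tiltR(.3148)
print(move(s,np.array([.543,.26,.203])-.13*R[:,2],R))
E
```

```text
(array([-0.386 , -0.2502, -0.1288]), array([ -9.42, -29.06, -34.82]))
```

Emit:
servo_tool --targets '[{"offset":[-0.386,-0.25,-0.129],"dr":[-9.4,-29.1,-34.8]},{"offset":[-0.386,-0.25,-0.129],"dr":[-9.4,-29.1,-34.8]},{"offset":[-0.386,-0.25,-0.129],"dr":[-9.4,-29.1,-34.8]},{"offset":[-0.386,-0.25,-0.129],"dr":[-9.4,-29.1,-34.8]},{"offset":[-0.386,-0.25,-0.129],"dr":[-9.4,-29.1,-34.8]},{"offset":[-0.386,-0.25,-0.129],"dr":[-9.4,-29.1,-34.8]},{"offset":[-0.386,-0.25,-0.129],"dr":[-9.4,-29.1,-34.8]},{"offset":[-0.386,-0.25,-0.129],"dr":[-9.4,-29.1,-34.8]},{"offset":[-0.386,-0.25,-0.129],"dr":[-9.4,-29.1,-34.8]},{"offset":[-0.386,-0.25,-0.129],"dr":[-9.4,-29.1,-34.8]},{"offset":[-0.386,-0.25,-0.129],"dr":[-9.4,-29.1,-34.8]},{"offset":[-0.386,-0.25,-0.129],"dr":[-9.4,-29.1,-34.8]},{"offset":[-0.386,-0.25,-0.129],"dr":[-9.4,-29.1,-34.8]},{"offset":[-0.386,-0.25,-0.129],"dr":[-9.4,-29.1,-34.8]},{"offset":[-0.386,-0.25,-0.129],"dr":[-9.4,-29.1,-34.8]}]'

```text
time_s: 1.4
position: [0.4801, 0.2405, 0.3152]
tcp_rot: [[-0.824, -0.309, 0.475], [-0.267, 0.951, 0.155], [-0.499, 0.001, -0.866]]
force: [-0.7, -0.1, -0.2]
opening: 0.998
grasp_force: 0.0
```

```bash
cat >> h.py <<'E'
def shot(name,cam="wrist"):
    from rig import viewer
    c=viewer.capture(cam);np.savez(f"pics/{name}.npz",**c);cv2.imwrite(f"pics/{name}.png",cv2.resize(c["color"][:,:,::-1],(800,600),interpolation=cv2.INTER_CUBIC));return c
E
python3 - <<'E'
from h import *
from rig import bot
c=shot("w1");s=bot.read_state();print(s["time_s"],s["joint_positions"].round(1),s["position"].round(4))
E
```

```text
1.45 [ 13.1   3.  108.7   4.1  38.5 -97.5] [0.4798 0.241  0.3151]
```

View pics/w1.png

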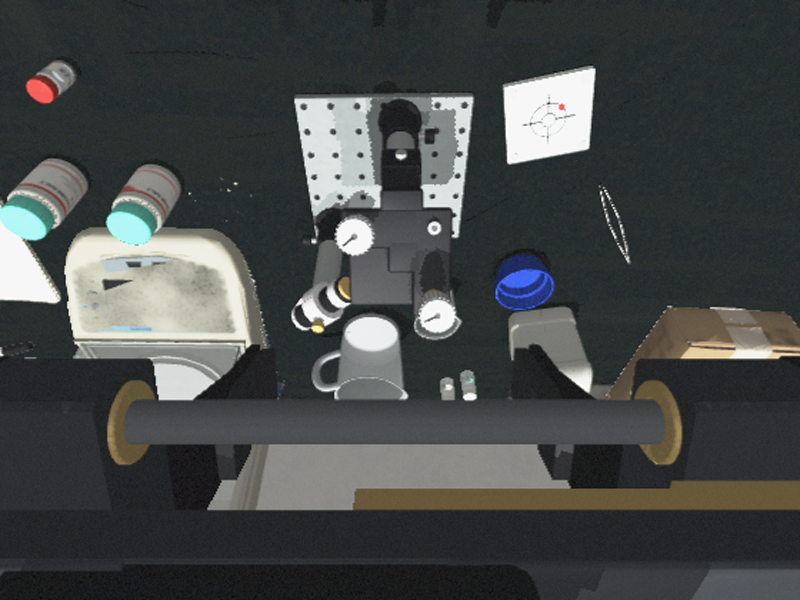

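The wrist view is upside down. It shows the lower knob's end face at (354,236), the upper's at (437,316), the mark at (549,120), the spot at (562,107), and the near board corners at (295,96) and (472,94). Next I enlarge this view for a finer reading.

```bash
cat >> h.py <<'E'
def crops(c,out,boxes,k): # boxes: native (u0,v0,w,h), side by side, k times enlarged
    cv2.imwrite(out,np.hstack([cv2.resize(c["color"][v:v+h,u:u+w,::-1],None,fx=k,fy=k,interpolation=cv2.INTER_CUBIC) for u,v,w,h in boxes]))
def redspot(c,u0,v0,w,h):
    a=c["color"][v0:v0+h,u0:u0+w].astype(float);m=np.clip(a[...,0]-np.maximum(a[...,1],a[...,2])-25,0,None)
    v,u=np.mgrid[v0:v0+h,u0:u0+w];return np.array([(u*m).sum(),(v*m).sum()])/m.sum(),m.sum()
E
python3 - <<'E'
from h import *
c=dict(np.load("pics/w1.npz"))
print(redspot(c,360,55,50,55))
crops(c,"pics/w1c.png",[(350,46,68,70),(228,145,40,70),(286,195,50,70)][:3],5)
E
```

```text
(array([392.77056277,  74.47990105]), np.float64(1617.0))
```

View pics/w1c.png

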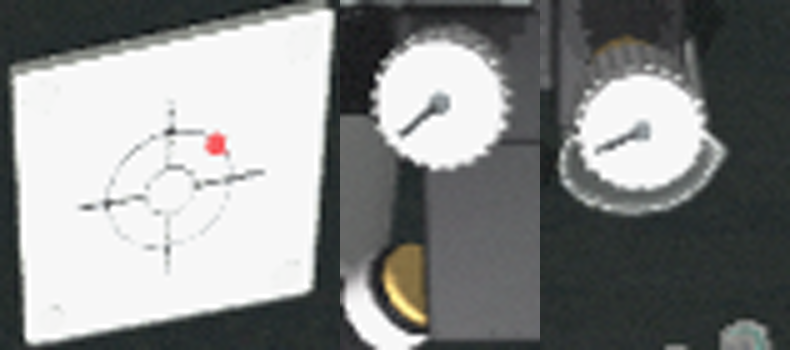

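```bash
python3 - <<'E'
from h import *
T=dict(np.load("pics/top0.npz"));W=dict(np.load("pics/w1.npz"));k=.7
ax=np.array([-.5,0,.866])*11
Bk=np.array([[-6,28,217]+ax,[-55,-28,189]+ax])
B=np.array([[-50,147,10],[-72,-94,10],[-72,72,10],*Bk])/1000
uv=np.array([[383.8,83.4],[206.5,67.2],[330.4,65.8],[306,220.8],[247.6,165.2]])
BT=np.array([*Bk/1000,[-.05,.147,.01],[.094,.072,.01],[-.072,-.094,.01]]);uT=np.array([[264,307],[297,323],[240,346],[252,282],[336,326]])*k
f=lambda p:np.r_[(proj(W,b2w(p,B))-uv).ravel(),.5*(proj(T,b2w(p,BT))-uT).ravel()]
r=least_squares(f,[.57,.27,.31],loss="soft_l1");print(r.x,np.degrees(r.x[2]),f(r.x).round(1));
p=r.x
m=at_z(W,(383.8,83.4),.01);s=at_z(W,(392.7,74.45),.01);print(m,s)
M=lambda d:np.r_[np.cos(p[2])*d[0]+np.sin(p[2])*d[1],-np.sin(p[2])*d[0]+np.cos(p[2])*d[1]]
d=M((m-s)[:2])*1000;J=np.array([[-6.2,-4.5],[.2,8.6]]);print("need mm",d,"turn deg u,l",np.degrees(np.linalg.solve(J,d)))
print("mark in bench",M(m[:2]-p[:2]))
for i,(a,b) in enumerate((((264,307),(306,220.8)),((297,323),(247.6,165.2)))):
    print("tri",tri([(T,np.array(a)*k),(W,b)]),"model",b2w(p,Bk[i]/1000))
E
```

```text
[0.57060156 0.27278003 0.31780199] 18.208712902879398 [ 1.  -0.4 -1.8  0.3  1.   1.2 -0.5  0.5 -0.2 -0.4 -0.4  0.9 -0.2  0.7
 -0.6  0.3  0.1  0.1 -0.3  0.4]
[0.47810205 0.39580787 0.01      ] [0.46354533 0.40052133 0.01      ]
need mm [12.3549277  -9.02609881] turn deg u,l [-71.73988334 -58.46620819]
mark in bench [-0.04942389  0.14577135]
tri (array([0.55657456, 0.2969354 , 0.22031896]), [array([-0.6,  0.1]), array([-1.9, -0.3])]) model [[0.550928   0.29578441 0.226526  ]]
tri (array([0.52657826, 0.22783249, 0.19309892]), [array([-0.2, -0. ]), array([-0.5, -0.2])]) model [[0.52188054 0.22727715 0.198526  ]]
```

```bash
python3 - <<'E'
from h import *
from rig import bot
s=bot.read_state();R=tiltR(.3178,60)
print(move(s,np.array([.5535,.2963,.2235])-.04*R[:,2],R))
E
```

```text
(array([-0.0298,  0.0295,  0.0829]), array([-3.000e-02, -4.000e-02,  5.986e+01]))
```

Emit:
servo_tool --targets '[{"offset":[-0.03,0.0295,0.0],"dr":[0,0,20]},{"offset":[-0.03,0.0295,0.03],"dr":[0,0,40]},{"offset":[-0.03,0.0295,0.083],"dr":[0,0,60]},{"offset":[-0.03,0.0295,0.083],"dr":[0,0,60]},{"offset":[-0.03,0.0295,0.083],"dr":[0,0,60]},{"offset":[-0.03,0.0295,0.083],"dr":[0,0,60]},{"offset":[-0.03,0.0295,0.083],"dr":[0,0,60]},{"offset":[-0.03,0.0295,0.083],"dr":[0,0,60]},{"offset":[-0.03,0.0295,0.083],"dr":[0,0,60]},{"offset":[-0.03,0.0295,0.083],"dr":[0,0,60]},{"offset":[-0.03,0.0295,0.083],"dr":[0,0,60]},{"offset":[-0.03,0.0295,0.083],"dr":[0,0,60]}]'

```text
time_s: 2.45
position: [0.5356, 0.2903, 0.259]
tcp_rot: [[-0.682, 0.556, 0.476], [0.687, 0.709, 0.156], [-0.25, 0.433, -0.866]]
force: [1.2, -0.8, 0.8]
opening: 1.0
grasp_force: 0.0
```

```bash
python3 - <<'E'
from h import *
from rig import bot
c=shot("w2");s=bot.read_state();print(s["time_s"],s["joint_positions"].round(1),s["position"].round(4))
E
```

```text
2.5 [ 17.8  14.  105.2   0.3  30.7 -30.5] [0.5358 0.2902 0.2592]
```

View pics/w2.png

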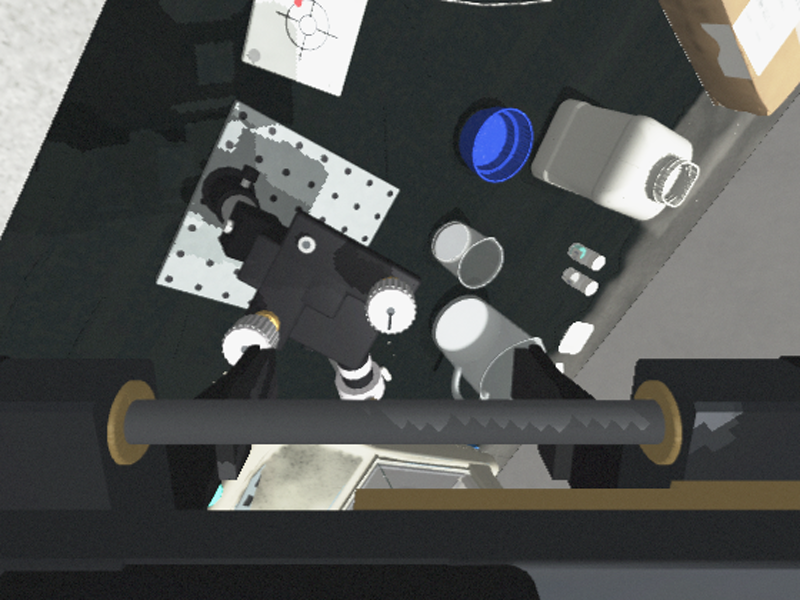

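The picture shows the upper knob's pin at (390,312), the lower knob's end face at about (245,348), and the mark at (307,24).

```bash
python3 - <<'E'
from h import *
from rig import bot
W=dict(np.load("pics/w1.npz"));V=dict(np.load("pics/w2.npz"));T=dict(np.load("pics/top0.npz"))
u,e=tri([(W,(306,220.8)),(V,(273,218.4))]);print(u,e)
l,e=tri([(W,(247.6,165.2)),(V,(171.5,243.6))]);print(l,e)
m,e=tri([(W,(383.8,83.4)),(V,(214.9,16.8))]);print(m,e)
s=bot.read_state();R=tiltR(.3178,60)
print(move(s,u+(.011+.0187)*R[:,2],R))
print("u-l",u-l, "expected",b2w([0,0,.3178],[.049,.056,.028]))
E
```

```text
[0.55052514 0.29603185 0.2265065 ] [array([-0.1,  0.3]), array([-0.3, -0.4])]
[0.52374617 0.22789118 0.1965889 ] [array([ 0.1, -0.1]), array([0.1, 0.1])]
[0.47865032 0.39647817 0.00853699] [array([-0.,  0.]), array([-0., -0.])]
(array([ 0.0023, -0.0019,  0.0659]), array([ 0.05,  0.05, -0.04]))
u-l [0.02677896 0.06814067 0.0299176 ] expected [[0.02904759 0.06850721 0.028     ]]
```

Emit:
servo_tool --gripper 0.0 --targets '[{"offset":[0.0023,-0.002,0],"dr":[0,0,0]},{"offset":[0.0023,-0.002,0],"dr":[0,0,0]},{"offset":[0.0023,-0.002,0.012],"dr":[0,0,0]},{"offset":[0.0023,-0.002,0.025],"dr":[0,0,0]},{"offset":[0.0023,-0.002,0.04],"dr":[0,0,0]},{"offset":[0.0023,-0.002,0.055],"dr":[0,0,0]},{"offset":[0.0023,-0.002,0.066],"dr":[0,0,0]},{"offset":[0.0023,-0.002,0.066],"dr":[0,0,0]},{"offset":[0.0023,-0.002,0.066],"dr":[0,0,0]}]'

```text
time_s: 3.25
position: [0.5653, 0.2996, 0.1998]
tcp_rot: [[-0.68, 0.559, 0.475], [0.69, 0.707, 0.155], [-0.249, 0.433, -0.866]]
force: [-0.9, -0.2, 0.3]
opening: 0.512
grasp_force: 0.0
```

Emit:
servo_tool --gripper 1.0 --targets '[{"offset":[0,0,0],"dr":[0,0,0]},{"offset":[0,0,0],"dr":[0,0,0]},{"offset":[0,0,0],"dr":[0,0,0]},{"offset":[0,0,0],"dr":[0,0,0]},{"offset":[0,0,0],"dr":[0,0,0]},{"offset":[0,0,0],"dr":[0,0,0]}]'

```text
time_s: 3.75
position: [0.5654, 0.2999, 0.2014]
tcp_rot: [[-0.679, 0.558, 0.477], [0.69, 0.707, 0.156], [-0.25, 0.435, -0.865]]
force: [-0.5, 0.5, -0.3]
opening: 0.133
grasp_force: 0.0
```

```bash
python3 - <<'E'
from h import *
from rig import bot
c=shot("w3");s=bot.read_state();print(s["time_s"],s["opening"],s["grasp_force"],s["position"].round(4))
R=s["tcp_rot"]
cv2.imwrite("pics/w3.png",np.hstack([cv2.resize(c["color"][150:370,130:430,::-1],None,fx=2.6,fy=2.6)]))
E
```

```text
3.8 0.08863217523869238 0.0 [0.5653 0.2999 0.2013]
```

View pics/w3.png

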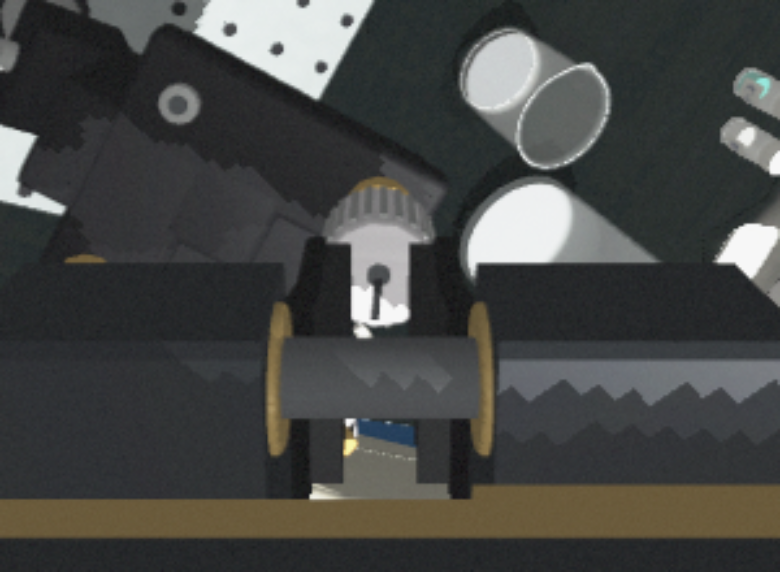

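```bash
python3 - <<'E'
from h import *
from rig import bot
W=[dict(np.load(f"pics/w{i}.npz")) for i in(1,2,3)]
P=[(306,220.8),(273,218.4),(275.4,255.8)]
s=bot.read_state();M=s["tcp_rot"]
for ids in((0,1),(0,2),(1,2),(0,1,2)):
    X,e=tri([(W[i],P[i]) for i in ids]);print(ids,X.round(4),e,"in tool",(M.T@(X-s["position"])).round(4))
print("tcp px",proj(W[2],s["position"]),"grasp pt",proj(W[2],s["position"]-.0187*M[:,2]))
for c in W: print((-c["R"].T@c["t"]).round(4))
c=W[2];print("cam in tool",M.T@(-c["R"].T@c["t"]-s["position"]))
E
```

```text
(0, 1) [0.5505 0.296  0.2265] [array([-0.1,  0.3]), array([-0.3, -0.4])] in tool [ 0.0011 -0.     -0.0295]
(0, 2) [0.5509 0.2963 0.2259] [array([-0. ,  0.2]), array([-0.2, -0.2])] in tool [ 0.0012  0.0002 -0.0288]
(1, 2) [0.5539 0.2957 0.2233] [array([ 0.1, -0. ]), array([-0.1,  0. ])] in tool [-0.0006  0.0002 -0.0251]
(0, 1, 2) [0.5509 0.2962 0.2261] [array([-0.2,  0.3]), array([-0. , -0.5]), array([-0.3,  0.2])] in tool [ 0.001   0.0001 -0.029 ]
tcp px [[274.97301226 238.38551972]] grasp pt [[274.91756408 250.24158232]]
[0.3245 0.1907 0.4477]
[0.3905 0.3122 0.4101]
[0.4201 0.3221 0.3523]
cam in tool [ 0.07610795  0.0003625  -0.19642324]
```

The fingers seem to surround the knob but keep closing without force. I'll let them finish closing and check again.

Emit:
servo_tool --targets '[{"offset":[0,0,0],"dr":[0,0,0]},{"offset":[0,0,0],"dr":[0,0,0]},{"offset":[0,0,0],"dr":[0,0,0]}]'

```text
time_s: 4.05
position: [0.5653, 0.2999, 0.201]
tcp_rot: [[-0.679, 0.558, 0.477], [0.69, 0.707, 0.156], [-0.25, 0.435, -0.865]]
force: [0.0, 0.2, 0.2]
opening: 0.007
grasp_force: 0.0
```

```bash
python3 - <<'E'
from h import *
from rig import bot
c=shot("s4","scene");t=shot("t4","top");w=shot("w4")
s=bot.read_state();print(proj(c,s["position"]),proj(t,s["position"]),proj(c,[.5509,.2962,.2261]))
a=cv2.resize(c["color"][110:240,180:310,::-1],(520,520),interpolation=cv2.INTER_CUBIC)
b=cv2.resize(w["color"][200:270,240:310,::-1],(280,280),interpolation=cv2.INTER_CUBIC);b=np.vstack([b,np.zeros((240,280,3),np.uint8)])
cv2.imwrite("pics/c4.png",np.hstack([a,b]))
E
```

```text
[[236.52291141 154.8684952 ]] [[184.64330548 212.82405098]] [[232.15439428 147.98900265]]
```

View pics/c4.png

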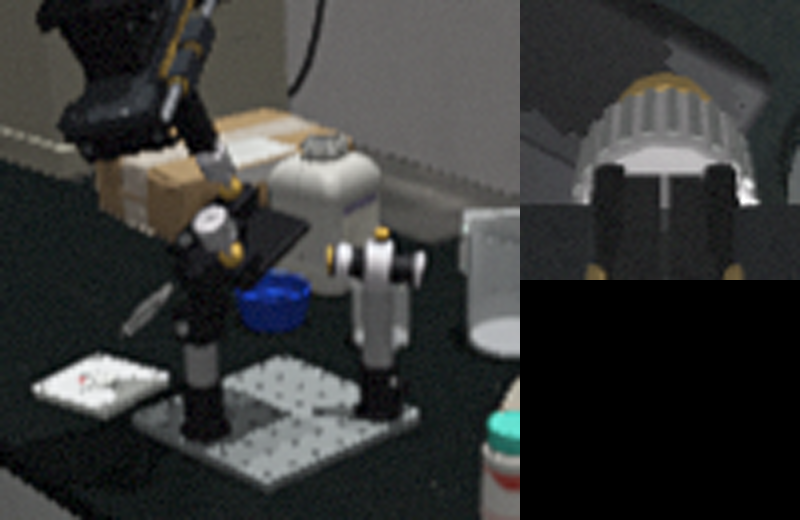

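```bash
python3 - <<'E'
from h import *
c=dict(np.load("pics/scene0.npz"));p=np.array([.189,.595,.1864])
for dz in(0,.0187,.03,.05,.07):print(dz,proj(c,p+[0,0,dz])/.7)
a=c["color"][90:160,60:130,::-1];cv2.imwrite("pics/c5.png",cv2.resize(a,(560,560),interpolation=cv2.INTER_CUBIC))
w=dict(np.load("pics/w1.npz"));
E
```

```text
0 [[140.98170158 216.05695143]]
0.0187 [[139.50261494 208.3050994 ]]
0.03 [[138.60085256 203.57898775]]
0.05 [[136.98985116 195.13577413]]
0.07 [[135.35943374 186.5908017 ]]
```

View pics/c5.png

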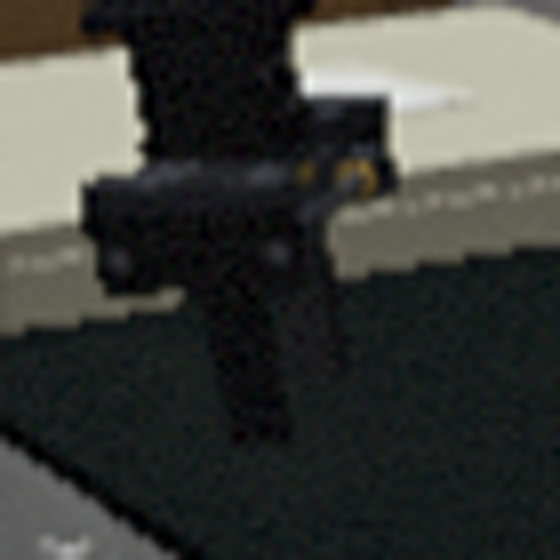

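Two cameras agree that the real fingertips end about 35 mm behind the reported TCP along tool z. In the start picture the tips are at crop (265,440) and (330,375). The fingers therefore closed in front of the knob, so I'll open them and advance, watching the force.

Emit:
servo_tool --gripper 0.0 --targets '[{"offset":[0,0,0],"dr":[0,0,0]},{"offset":[0,0,0],"dr":[0,0,0]},{"offset":[0,0,0],"dr":[0,0,0]},{"offset":[0,0,0],"dr":[0,0,0]},{"offset":[0,0,0],"dr":[0,0,0]},{"offset":[0.001,0,0.006],"dr":[0,0,0]},{"offset":[0.001,0,0.012],"dr":[0,0,0]},{"offset":[0.001,0,0.016],"dr":[0,0,0]},{"offset":[0.001,0,0.016],"dr":[0,0,0]}]'

```text
time_s: 4.95
position: [0.5722, 0.3029, 0.1854]
tcp_rot: [[-0.68, 0.559, 0.475], [0.69, 0.707, 0.155], [-0.249, 0.433, -0.866]]
force: [0.3, 0.8, -0.1]
opening: 0.49
grasp_force: 0.0
```

Emit:
servo_tool --targets '[{"offset":[0,0,0.006],"dr":[0,0,0]},{"offset":[0,0,0.012],"dr":[0,0,0]},{"offset":[0,0,0.018],"dr":[0,0,0]},{"offset":[0,0,0.018],"dr":[0,0,0]},{"offset":[0,0,0.018],"dr":[0,0,0]}]'

```text
time_s: 5.37
position: [0.5808, 0.3058, 0.1706]
tcp_rot: [[-0.679, 0.559, 0.476], [0.69, 0.707, 0.155], [-0.25, 0.434, -0.866]]
force: [0.0, 0.7, -0.6]
opening: 0.5
grasp_force: 0.0
```

Emit:
servo_tool --gripper 1.0 --targets '[{"offset":[0,0,0],"dr":[0,0,0]},{"offset":[0,0,0],"dr":[0,0,0]},{"offset":[0,0,0],"dr":[0,0,0]},{"offset":[0,0,0],"dr":[0,0,0]},{"offset":[0,0,0],"dr":[0,0,0]}]'

```text
time_s: 5.78
position: [0.5808, 0.3058, 0.1716]
tcp_rot: [[-0.679, 0.558, 0.477], [0.69, 0.707, 0.156], [-0.25, 0.435, -0.865]]
force: [-0.7, -0.8, 0.9]
opening: 0.267
grasp_force: 30.0
```

Gripped. Now I turn the upper screw by -72°.

Emit:
servo_tool --targets '[{"offset":[0,0,0],"dr":[0,0,-6]},{"offset":[0,0,0],"dr":[0,0,-12]},{"offset":[0,0,0],"dr":[0,0,-18]},{"offset":[0,0,0],"dr":[0,0,-24]},{"offset":[0,0,0],"dr":[0,0,-30]},{"offset":[0,0,0],"dr":[0,0,-36]},{"offset":[0,0,0],"dr":[0,0,-42]},{"offset":[0,0,0],"dr":[0,0,-48]},{"offset":[0,0,0],"dr":[0,0,-54]},{"offset":[0,0,0],"dr":[0,0,-60]},{"offset":[0,0,0],"dr":[0,0,-66]},{"offset":[0,0,0],"dr":[0,0,-72]},{"offset":[0,0,0],"dr":[0,0,-72]},{"offset":[0,0,0],"dr":[0,0,-72]}]'

```text
time_s: 6.95
position: [0.5807, 0.3047, 0.1712]
tcp_rot: [[-0.741, -0.473, 0.476], [-0.459, 0.875, 0.154], [-0.49, -0.104, -0.866]]
force: [-0.7, -5.3, 1.5]
opening: 0.265
grasp_force: 30.0
```

```bash
cat >> h.py <<'E'
yaw=.3178;J=np.array([[-6.2,-4.5],[.2,8.6]])
def need(spot,mark):
    d=(np.array(mark)-spot)[:2]*1000;c,s=np.cos(yaw),np.sin(yaw);d=np.r_[c*d[0]+s*d[1],-s*d[0]+c*d[1]]
    return d.round(2),np.degrees(np.linalg.solve(J,d)).round(1)
E
python3 - <<'E'
from h import *
from rig import bot
s=bot.read_state();print(s["time_s"],s["joint_positions"].round(1),s["moment"])
c=shot("w5");t=shot("t5","top");S=shot("s5","scene")
for n,c in(("w",c),("t",t),("s",S)):
    q=proj(c,[.4784,.3961,.01])[0];print(n,q)
    u,v=(q-15).astype(int)
    if u>=0 and v>=0:
        r=redspot(c,u,v,30,30);print(r);print(at_z(c,r[0],.01),need(at_z(c,r[0],.01),[.4784,.3961]))
E
```

```text
6.95 [  17.9   25.2  105.     0.    19.7 -102.1] [-0.72767368  0.28300174 -0.35323741]
w [448.56353598  64.89977924]
(array([460.38023013,  62.17520921]), np.float64(3824.0))Traceback (most recent call last):
  File "<stdin>", line 9, in <module>
  File "h.py", line 30, in need
    d=(np.array(mark)-spot)[:2]*1000;c,s=np.cos(yaw),np.sin(yaw);d=np.r_[c*d[0]+s*d[1],-s*d[0]+c*d[1]]
       ~~~~~~~~~~~~~~^~~~~
ValueError: operands could not be broadcast together with shapes (2,) (3,)
```

```bash
cat >> h.py <<'E'
def plate(c,ctr=(.4784,.3961),k=4,half=50):
    """plate top rectified into bench axes (k px/mm); returns image, mark and spot in mm off ctr, and need"""
    g=np.array([[-half,-half],[half,-half],[half,half],[-half,half]],float);cs,sn=np.cos(yaw),np.sin(yaw)
    Wd=np.c_[ctr[0]+(cs*g[:,0]-sn*g[:,1])/1e3,ctr[1]+(sn*g[:,0]+cs*g[:,1])/1e3,np.full(4,.01)]
    H=cv2.getPerspectiveTransform(proj(c,Wd).astype(np.float32),((g+half)*k).astype(np.float32))
    im=cv2.warpPerspective(c["color"],H,(2*half*k,)*2,flags=cv2.INTER_CUBIC)
    G=im[...,1].astype(np.float32)
    t=np.full((36*k+1,)*2,255,np.uint8);m=18*k
    for r in(6.5,16.4):cv2.circle(t,(m,m),int(r*k),0,int(k*.8),cv2.LINE_AA)
    t=cv2.GaussianBlur(t.astype(np.float32),(0,0),k*.4)
    a=cv2.matchTemplate(G,t,cv2.TM_CCOEFF_NORMED);_,sc,_,p=cv2.minMaxLoc(a)
    mark=(np.array(p)+m)/k-half
    a=im.astype(float);M=np.clip(a[...,0]-np.maximum(a[...,1],a[...,2])-40,0,None);v,u=np.mgrid[:M.shape[0],:M.shape[1]]
    spot=np.array([(u*M).sum(),(v*M).sum()])/M.sum()/k-half;d=mark-spot
    return im,mark,spot,d.round(2),np.degrees(np.linalg.solve(J,d)).round(1),round(sc,2)
E
python3 - <<'E'
from h import *
for n in("w1","w5"):
    c=dict(np.load(f"pics/{n}.npz"));r=plate(c);print(n,r[1:]);cv2.imwrite(f"pics/{n}p.png",r[0][...,::-1])
cv2.imwrite("pics/pp.png",np.hstack([cv2.imread("pics/w1p.png"),cv2.imread("pics/w5p.png")]))
E
```

```text
w1 (array([ 0.  , -0.75]), array([-12.67934011,   8.95443108]), array([12.68, -9.7 ]), array([-71.5, -63. ]), 0.44)
w5 (array([ 0.25, -0.75]), array([-4.46898892,  8.7425785 ]), array([ 4.72, -9.49]), array([  2.3, -63.3]), 0.52)
```

View pics/pp.png

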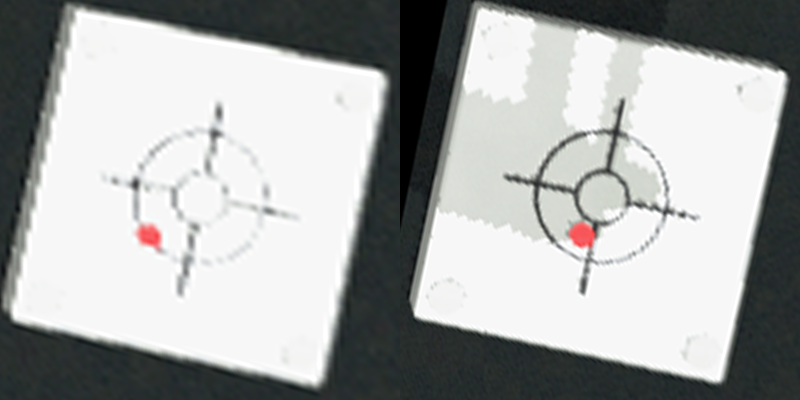

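After the first turn the rectified plate shows the ring centre at (602,197) and the spot at (582,235). What remains is about -63° on the lower screw, plus a small upper residual. I'll release and move to the lower knob.

```bash
python3 - <<'E'
from h import *
from rig import bot
s=bot.read_state();R=tiltR(.3178,60)
l=np.array([.5226,.2275,.1978])
print(move(s,l+(.063-.055)*R[:,2],R))
E
```

```text
(array([ 0.0655, -0.0429, -0.0545]), array([-0.1 ,  0.1 , 71.79]))
```

Emit:
servo_tool --gripper 0.0 --targets '[{"offset":[0,0,0],"dr":[0,0,0]},{"offset":[0,0,0],"dr":[0,0,0]},{"offset":[0,0,0],"dr":[0,0,0]},{"offset":[0,0,-0.01],"dr":[0,0,0]},{"offset":[0,0,-0.025],"dr":[0,0,0]},{"offset":[0,0,-0.055],"dr":[0,0,0]},{"offset":[0,0,-0.055],"dr":[0,0,0]}]'

```text
time_s: 7.68
position: [0.5544, 0.2979, 0.2234]
tcp_rot: [[-0.737, -0.474, 0.481], [-0.459, 0.874, 0.158], [-0.496, -0.104, -0.862]]
force: [0.2, -0.3, 0.4]
opening: 0.497
grasp_force: 0.0
```

Emit:
servo_tool --targets '[{"offset":[0.035,-0.022,0],"dr":[0,0,7]},{"offset":[0.0655,-0.043,0],"dr":[0,0,14]},{"offset":[0.0655,-0.043,0],"dr":[0,0,21]},{"offset":[0.0655,-0.043,0],"dr":[0,0,28]},{"offset":[0.0655,-0.043,0],"dr":[0,0,35]},{"offset":[0.0655,-0.043,0],"dr":[0,0,42]},{"offset":[0.0655,-0.043,0],"dr":[0,0,49]},{"offset":[0.0655,-0.043,0],"dr":[0,0,56]},{"offset":[0.0655,-0.043,0],"dr":[0,0,63]},{"offset":[0.0655,-0.043,0],"dr":[0,0,72]},{"offset":[0.0655,-0.043,0],"dr":[0,0,72]},{"offset":[0.0655,-0.043,0],"dr":[0,0,72]},{"offset":[0.0655,-0.043,0],"dr":[0,0,72]}]'

```text
time_s: 8.77
position: [0.5265, 0.2298, 0.1914]
tcp_rot: [[-0.68, 0.557, 0.477], [0.689, 0.708, 0.156], [-0.251, 0.435, -0.865]]
force: [-0.2, -0.2, -0.1]
opening: 0.499
grasp_force: 0.0
```

```bash
python3 - <<'E'
from h import *
from rig import bot
c=shot("w6");s=bot.read_state();print(s["time_s"],s["joint_positions"].round(1),s["position"])
l=np.array([.5226,.2275,.1978]);R=tiltR(.3178,60)
q=proj(c,l)[0];print(q,move(s,l+.063*R[:,2],R))
u,v=(q-[50,50]).astype(int);print(u,v);crops(c,"pics/w6c.png",[(u,v,100,100)],6)
E
```

```text
8.8167 [ 10.   17.6 114.9  13.2  18.1 -49.6] [0.52654136 0.22973874 0.19133059]
[273.45252307 243.96333104] (array([-0.0004, -0.001 ,  0.0552]), array([ 0.07,  0.11, -0.13]))
223 193
```

View pics/w6c.png

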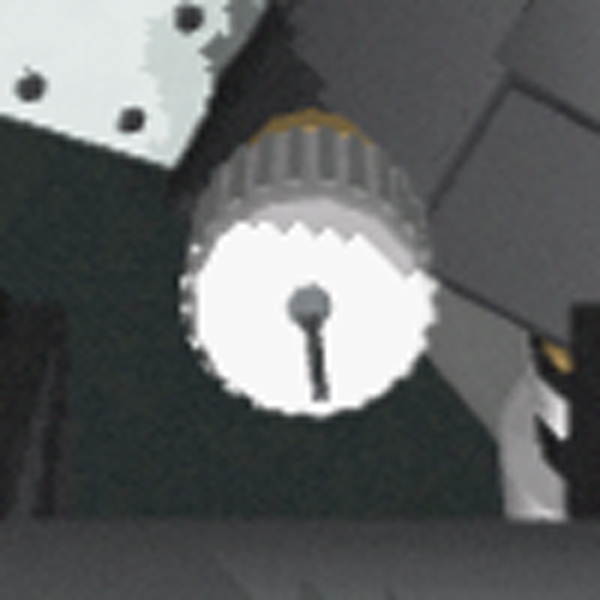

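The pin is at crop (310,305), which is native (274.2,243.8), within a pixel of the prediction. Advancing, gripping and turning.

Emit:
servo_tool --targets '[{"offset":[0,-0.0006,0.02],"dr":[0,0,0]},{"offset":[0,-0.0006,0.032],"dr":[0,0,0]},{"offset":[0,-0.0006,0.044],"dr":[0,0,0]},{"offset":[0,-0.0006,0.055],"dr":[0,0,0]},{"offset":[0,-0.0006,0.055],"dr":[0,0,0]},{"offset":[0,-0.0006,0.055],"dr":[0,0,0]}]'

```text
time_s: 9.32
position: [0.5522, 0.2377, 0.1428]
tcp_rot: [[-0.68, 0.558, 0.476], [0.69, 0.707, 0.156], [-0.25, 0.434, -0.866]]
force: [0.1, -1.0, 0.2]
opening: 0.5
grasp_force: 0.0
```

Emit:
servo_tool --gripper 1.0 --targets '[{"offset":[0,0,0],"dr":[0,0,0]},{"offset":[0,0,0],"dr":[0,0,0]},{"offset":[0,0,0],"dr":[0,0,0]},{"offset":[0,0,0],"dr":[0,0,0]},{"offset":[0,0,0],"dr":[0,0,0]}]'

```text
time_s: 9.73
position: [0.5522, 0.2375, 0.1438]
tcp_rot: [[-0.679, 0.558, 0.477], [0.69, 0.707, 0.156], [-0.251, 0.435, -0.865]]
force: [-1.4, -1.5, 1.8]
opening: 0.27
grasp_force: 30.0
```

Emit:
servo_tool --targets '[{"offset":[0,0,0],"dr":[0,0,-6]},{"offset":[0,0,0],"dr":[0,0,-12]},{"offset":[0,0,0],"dr":[0,0,-18]},{"offset":[0,0,0],"dr":[0,0,-24]},{"offset":[0,0,0],"dr":[0,0,-30]},{"offset":[0,0,0],"dr":[0,0,-36]},{"offset":[0,0,0],"dr":[0,0,-42]},{"offset":[0,0,0],"dr":[0,0,-48]},{"offset":[0,0,0],"dr":[0,0,-54]},{"offset":[0,0,0],"dr":[0,0,-60]},{"offset":[0,0,0],"dr":[0,0,-63]},{"offset":[0,0,0],"dr":[0,0,-63]},{"offset":[0,0,0],"dr":[0,0,-63]}]'

```text
time_s: 10.82
position: [0.552, 0.2362, 0.1435]
tcp_rot: [[-0.806, -0.351, 0.477], [-0.317, 0.936, 0.154], [-0.501, -0.027, -0.865]]
force: [-2.5, -8.6, 3.5]
opening: 0.266
grasp_force: 30.0
```

```bash
python3 - <<'E'
from h import *
from rig import bot
c=shot("w7");s=bot.read_state();print(s["time_s"],s["joint_positions"].round(1),s["force"].round(1));print(plate(c)[1:])
E
```

```text
10.8667 [  10.3   24.6  114.3   18.9   11.8 -118.2] [ -3.  -10.    3.4]
(array([ 0.  , -1.25]), array([ 0.56264532, -0.68588211]), array([-0.56, -0.56]), array([ 8.1, -3.9]), 0.46)
```

Spot within about 0.8 mm. Release, back off and recheck.

Emit:
servo_tool --gripper 0.0 --targets '[{"offset":[0,0,0],"dr":[0,0,0]},{"offset":[0,0,0],"dr":[0,0,0]},{"offset":[0,0,0],"dr":[0,0,0]},{"offset":[0,0,-0.01],"dr":[0,0,0]},{"offset":[0,0,-0.025],"dr":[0,0,0]},{"offset":[0,0,-0.06],"dr":[0,0,0]},{"offset":[0,0,-0.1],"dr":[0,0,0]},{"offset":[0,0,-0.1],"dr":[0,0,0]},{"offset":[0,0,-0.1],"dr":[0,0,0]}]'

```text
time_s: 11.62
position: [0.505, 0.2225, 0.233]
tcp_rot: [[-0.802, -0.352, 0.482], [-0.317, 0.936, 0.157], [-0.506, -0.027, -0.862]]
force: [-0.5, 0.7, 0.1]
opening: 0.504
grasp_force: 0.0
```

```bash
python3 - <<'E'
from h import *
from rig import bot
c=shot("w8");s=bot.read_state();print(s["time_s"],s["joint_positions"].round(1),s["position"].round(4));r=plate(c);print(r[1:])
G=r[0][...,1]; # plate outline centre as a cross-check of the mark
n,l,st,ce=cv2.connectedComponentsWithStats((G>140).astype(np.uint8));i=1+st[1:,4].argmax();print("plate rect",cv2.minAreaRect(np.argwhere(l==i)[:,::-1].astype(np.float32)))
D=np.array([[-1,0,0],[0,1,0],[0,0,-1.]])
print(move(s,[.545,-.041,.13],D))
E
```

```text
11.6667 [   9.4   11.5  115.    10.8   23.9 -110.3] [0.5048 0.2224 0.2313]
(array([-0.25, -1.  ]), array([ 0.17779774, -0.72831109]), array([-0.43, -0.27]), array([ 5.4, -1.9]), 0.33)
plate rect ((192.47804260253906, 192.1024169921875), (333.43060302734375, 325.0494079589844), 12.094757080078125)
(array([ 0.102 , -0.2579,  0.0656]), array([ 3.99, 30.16, 20.53]))
```

Emit:
servo_tool --targets '[{"offset":[0.0,-0.04,-0.02],"dr":[0.7,5,3.4]},{"offset":[0.02,-0.08,-0.01],"dr":[1.3,10,6.8]},{"offset":[0.102,-0.258,0.0656],"dr":[4.0,30.2,20.5]},{"offset":[0.102,-0.258,0.0656],"dr":[4.0,30.2,20.5]},{"offset":[0.102,-0.258,0.0656],"dr":[4.0,30.2,20.5]},{"offset":[0.102,-0.258,0.0656],"dr":[4.0,30.2,20.5]},{"offset":[0.102,-0.258,0.0656],"dr":[4.0,30.2,20.5]},{"offset":[0.102,-0.258,0.0656],"dr":[4.0,30.2,20.5]},{"offset":[0.102,-0.258,0.0656],"dr":[4.0,30.2,20.5]},{"offset":[0.102,-0.258,0.0656],"dr":[4.0,30.2,20.5]},{"offset":[0.102,-0.258,0.0656],"dr":[4.0,30.2,20.5]},{"offset":[0.102,-0.258,0.0656],"dr":[4.0,30.2,20.5]}]'

```text
time_s: 12.67
position: [0.5444, -0.0397, 0.1292]
tcp_rot: [[-1.0, -0.002, -0.003], [-0.002, 1.0, -0.001], [0.003, -0.001, -1.0]]
force: [-0.5, -0.2, -0.7]
opening: 0.498
grasp_force: 0.0
```

```bash
cat >> h.py <<'E'
def cap(c,X=(.576,-.041,.042),r=40):
    q=proj(c,np.array(X))[0];u0,v0=np.maximum((q-r).astype(int),0)
    a=c["color"][v0:v0+2*r,u0:u0+2*r].astype(int);m=((a[...,0]-np.maximum(a[...,1],a[...,2]))>60).astype(np.uint8)
    n,l,st,ce=cv2.connectedComponentsWithStats(m);i=1+st[1:,4].argmax();b=st[i]
    return ce[i]+[u0,v0],(b[0]+u0,b[1]+v0,b[2],b[3],b[4])
E
python3 - <<'E'
from h import *
from rig import bot
c=shot("w9");s=bot.read_state();print(s["time_s"],s["joint_positions"].round(1),s["position"].round(4));
q,b=cap(c);print(q,b,proj(c,[.576,-.041,.042]),at_z(c,q,.042))
S=dict(np.load("pics/scene0.npz"));qs,bs=cap(S,r=12);T=dict(np.load("pics/top0.npz"));qt,bt=cap(T,r=12);print(qs,bs,qt,bt)
print(tri([(c,q),(S,qs)]),tri([(c,q),(T,qt)]))
E
```

```text
12.7167 [-1.590e+01  2.870e+01  9.670e+01 -1.000e-01  5.470e+01 -1.059e+02] [ 0.5446 -0.0398  0.1294]
[274.11876485 235.82897862] (np.int64(263), np.int64(224), np.int32(23), np.int32(24), np.int32(421)) [[273.04362937 235.32848725]] [ 0.57647763 -0.04003068  0.042     ]
[291.06818182 247.75      ] (np.int64(287), np.int64(245), np.int32(9), np.int32(7), np.int32(44)) [292.64285714 216.5952381 ] (np.int64(289), np.int64(213), np.int32(8), np.int32(8), np.int32(42))
(array([ 0.57590734, -0.03999412,  0.04319179]), [array([ 0. , -0.1]), array([ 0., -0.])]) (array([ 0.5778134 , -0.04065282,  0.03867524]), [array([-0.7,  0.1]), array([-0.2,  0. ])])
```

Emit:
servo_tool --targets '[{"offset":[-0.0325,0,0.02],"dr":[0,0,0]},{"offset":[-0.0325,0,0.05],"dr":[0,0,0]},{"offset":[-0.0325,0,0.08],"dr":[0,0,0]},{"offset":[-0.0325,0,0.1],"dr":[0,0,0]},{"offset":[-0.0325,0,0.12],"dr":[0,0,0]},{"offset":[-0.0325,0,0.135],"dr":[0,0,0]},{"offset":[-0.0325,0,0.145],"dr":[0,0,0]},{"offset":[-0.0325,0,0.15],"dr":[0,0,0]},{"offset":[-0.0325,0,0.15],"dr":[0,0,0]}]'

```text
time_s: 13.47
position: [0.5763, -0.0407, -0.0218]
tcp_rot: [[-1.0, -0.001, -0.004], [-0.001, 1.0, -0.001], [0.004, -0.001, -1.0]]
force: [0.5, -0.9, -0.1]
opening: 0.498
grasp_force: 0.0
```

```bash
python3 - <<'E'
from h import *
from rig import bot
c=shot("w10");s=bot.read_state();print(s["time_s"],s["position"].round(4),s["force"].round(1));M=s["tcp_rot"]
q,b=cap(c,(.577,-.04,.0395),60);X=at_z(c,q,.0395);print(q,b,X,"tool",M.T@(X-s["position"]))
# fingertip: dark finger columns beside the cap -> print brightness profile down the inner finger edges
g=c["color"].mean(2);u=int(q[0])
for v in range(int(q[1])-40,int(q[1])+60,6):print(v,g[v,u-60:u+61:8].astype(int))
E
```

```text
13.5167 [ 0.5769 -0.041  -0.0211] [-0.3  0.4  0.9]
[273.95757576 271.75555556] (np.int64(254), np.int64(262), np.int32(41), np.int32(17), np.int32(495)) [ 0.56968159 -0.0403667   0.0395    ] tool [ 0.00736373  0.00056445 -0.06053389]
231 [30 31 32 25 28 32 28 28 29 27 27 32 29 30 25 25]
237 [31 29 32 33 31 33 31 82 80 33 26 27 28 28 28 30]
243 [ 30  24  33  33  26  30  81 142 139 134  31  31  22  23  31  29]
249 [ 25  25  37  30  30  29 207 142 137 132  74  30  31  27  35  30]
255 [ 25  34  38  28  27  33 210 210 210 208 110  29  33  35  35  29]
261 [ 27  33  31  28  32  29 195 122  88 236  95  29  26  29  36  33]
267 [ 26  36  39  34  30  32  57  62  64  60 173  27  26  35  35  35]
273 [32 37 32 29 26 94 71 86 87 81 61 30 27 35 39 36]
279 [46 47 45 43 42 58 72 69 72 69 65 44 43 45 45 46]
285 [75 75 75 75 72 74 75 73 72 73 76 74 82 72 73 75]
291 [80 80 82 79 79 80 80 80 83 80 79 76 80 79 80 80]
297 [87 83 83 85 84 84 85 85 84 86 85 83 84 84 83 86]
303 [82 80 82 82 83 83 82 81 80 85 80 84 82 82 82 83]
309 [77 81 76 75 76 77 77 77 77 74 76 77 78 76 74 76]
315 [51 33 49 51 49 40 45 43 46 42 44 48 45 45 47 49]
321 [51 40 49 46 48 50 42 45 45 45 49 47 46 49 43 53]
327 [50 35 48 46 49 45 45 50 50 51 50 48 43 49 50 50]
```

Emit:
servo_tool --targets '[{"offset":[0,0,0.004],"dr":[0,0,0]},{"offset":[0,0,0.004],"dr":[0,0,0]},{"offset":[0,0,0.004],"dr":[0,0,0]}]'

```text
time_s: 13.77
position: [0.577, -0.0415, -0.0248]
tcp_rot: [[-1.0, -0.0, -0.002], [-0.0, 1.0, -0.001], [0.002, -0.001, -1.0]]
force: [0.0, -0.5, 0.1]
opening: 0.502
grasp_force: 0.0
```

Emit:
servo_tool --gripper 1.0 --targets '[{"offset":[0,0,0],"dr":[0,0,0]},{"offset":[0,0,0],"dr":[0,0,0]},{"offset":[0,0,0],"dr":[0,0,0]},{"offset":[0,0,0],"dr":[0,0,0]},{"offset":[0,0,0],"dr":[0,0,0]},{"offset":[0,0,0],"dr":[0,0,0]}]'

```text
time_s: 14.27
position: [0.5767, -0.0415, -0.0254]
tcp_rot: [[-1.0, -0.0, -0.003], [-0.0, 1.0, -0.001], [0.003, -0.001, -1.0]]
force: [0.1, -0.5, 1.5]
opening: 0.234
grasp_force: 30.0
```

Vial held. Lifting, then going round in front of the mount.

Emit:
servo_tool --targets '[{"offset":[0,0,-0.01],"dr":[0,0,0]},{"offset":[0,0,-0.03],"dr":[0,0,0]},{"offset":[0,0,-0.06],"dr":[0,0,0]},{"offset":[0,0,-0.09],"dr":[0,0,0]},{"offset":[0,0,-0.12],"dr":[0,0,0]},{"offset":[0,0,-0.15],"dr":[0,0,0]},{"offset":[0.02,0.01,-0.18],"dr":[0,0,0]},{"offset":[0.04,0.025,-0.2],"dr":[0,0,0]},{"offset":[0.065,0.045,-0.22],"dr":[0,0,0]},{"offset":[0.09,0.07,-0.22],"dr":[0,0,0]},{"offset":[0.115,0.095,-0.22],"dr":[0,0,0]},{"offset":[0.14,0.12,-0.22],"dr":[0,0,5]},{"offset":[0.16,0.145,-0.22],"dr":[0,0,10]},{"offset":[0.165,0.175,-0.22],"dr":[0,0,16]},{"offset":[0.17,0.205,-0.22],"dr":[0,0,22]},{"offset":[0.175,0.235,-0.22],"dr":[0,0,28]},{"offset":[0.177,0.265,-0.22],"dr":[0,0,34]},{"offset":[0.177,0.295,-0.22],"dr":[0,0,40]},{"offset":[0.177,0.325,-0.22],"dr":[0,0,46]},{"offset":[0.177,0.35,-0.22],"dr":[0,0,52]}]'

```text
time_s: 15.93
position: [0.3997, 0.3107, 0.1956]
tcp_rot: [[-0.612, 0.791, -0.003], [0.791, 0.612, -0.0], [0.002, -0.002, -1.0]]
force: [0.5, 0.1, -0.5]
opening: 0.231
grasp_force: 30.0
```

```bash
python3 - <<'E'
from h import *
from rig import bot
s=bot.read_state();print(s["time_s"],s["position"].round(4),s["joint_positions"].round(1),s["opening"])
x=np.array([-np.sin(yaw),np.cos(yaw),0]);z=np.array([0,0,-1.]);R=np.c_[x,np.cross(z,x),z]
print(move(s,[.4788,.3953,.195],R))
E
```

```text
15.9333 [0.3997 0.3107 0.1956] [ 25.1  20.5  98.2   0.1  61.4 -12.6] 0.23055843699305573
(array([0.0185, 0.1143, 0.0004]), array([-0.13, -0.07, 19.56]))
```

Emit:
servo_tool --targets '[{"offset":[0.005,0.03,0],"dr":[0,0,5]},{"offset":[0.01,0.06,0],"dr":[0,0,10]},{"offset":[0.015,0.09,0],"dr":[0,0,15]},{"offset":[0.0185,0.1143,0.02],"dr":[0,0,19.6]},{"offset":[0.0185,0.1143,0.05],"dr":[0,0,19.6]},{"offset":[0.0185,0.1143,0.08],"dr":[0,0,19.6]},{"offset":[0.0185,0.1143,0.11],"dr":[0,0,19.6]},{"offset":[0.0185,0.1143,0.13],"dr":[0,0,19.6]},{"offset":[0.0185,0.1143,0.14],"dr":[0,0,19.6]},{"offset":[0.0185,0.1143,0.14],"dr":[0,0,19.6]},{"offset":[0.0185,0.1143,0.14],"dr":[0,0,19.6]}]'

```text
time_s: 16.85
position: [0.4788, 0.3937, 0.0551]
tcp_rot: [[-0.316, 0.949, -0.003], [0.949, 0.316, -0.001], [0.0, -0.003, -1.0]]
force: [0.5, -0.7, 0.4]
opening: 0.23
grasp_force: 30.0
```

```bash
python3 - <<'E'
from h import *
from rig import bot
s=bot.read_state();print(s["time_s"],s["position"].round(4),s["tcp_rot"].round(3).tolist(),s["force"].round(1))
M=s["tcp_rot"];base=s["position"]+[0,0,.0254];pred=base+[0,0,.0395];print("pred",pred)
for n in("scene","wrist"):
    c=shot("f"+n,n);q,b=cap(c,pred,14 if n!="wrist" else 50);print(n,q,b,proj(c,pred))
    if n=="wrist":print(plate(c)[1:])
S=shot("ftop","top");print("top",cap(S,pred,12),proj(S,pred))
E
```

```text
16.85 [0.4788 0.3937 0.0551] [[-0.316, 0.949, -0.003], [0.949, 0.316, -0.001], [0.0, -0.003, -1.0]] [ 0.5 -0.7  0.4]
pred [0.47875512 0.39371541 0.11995055]
scene [203.11111111 173.88888889] (np.int64(202), np.int64(173), np.int32(4), np.int32(3), np.int32(9)) [[202.59698335 174.50704756]]
wrist [274.61388889 273.25277778] (np.int64(256), np.int64(265), np.int32(41), np.int32(14), np.int32(360)) [[272.65034575 291.28319529]]
(array([1. , 0.5]), array([  0.76150228, -26.75028195]), array([ 0.24, 27.25]), array([-136.3,  184.7]), 0.75)Traceback (most recent call last):
  File "<stdin>", line 8, in <module>
  File "h.py", line 50, in cap
    n,l,st,ce=cv2.connectedComponentsWithStats(m);i=1+st[1:,4].argmax();b=st[i]
                                                      ~~~~~~~~~~~~~~~^^
ValueError: attempt to get argmax of an empty sequence
```

Emit:
servo_tool --targets '[{"offset":[0.0022,0.0007,0.01],"dr":[0,0,0]},{"offset":[0.0022,0.0007,0.025],"dr":[0,0,0]},{"offset":[0.0022,0.0007,0.04],"dr":[0,0,0]},{"offset":[0.0022,0.0007,0.05],"dr":[0,0,0]},{"offset":[0.0022,0.0007,0.058],"dr":[0,0,0]},{"offset":[0.0022,0.0007,0.064],"dr":[0,0,0]},{"offset":[0.0022,0.0007,0.066],"dr":[0,0,0]},{"offset":[0.0022,0.0007,0.066],"dr":[0,0,0]},{"offset":[0.0022,0.0007,0.066],"dr":[0,0,0]},{"offset":[0.0022,0.0007,0.066],"dr":[0,0,0]}]'

```text
time_s: 17.83
position: [0.4787, 0.3961, -0.0109]
tcp_rot: [[-0.316, 0.949, -0.002], [0.949, 0.316, -0.0], [0.001, -0.002, -1.0]]
force: [-0.2, -0.0, -0.0]
opening: 0.232
grasp_force: 30.0
```

```bash
python3 - <<'E'
from h import *
from rig import bot
c=shot("w12");s=bot.read_state();print(s["time_s"],s["position"].round(4),s["force"].round(2))
print(plate(c)[1:]);S=shot("s12","scene")
pred=s["position"]+[0,0,.0254+.0395];print(cap(S,pred,12),proj(S,pred))
G=plate(c)[0][...,1];print(G[::16,::16])
E
```

```text
17.8833 [ 0.4787  0.3961 -0.0109] [ 0.49 -0.38  0.95]
(array([13.  , 19.25]), array([  0.62383881, -19.07672279]), array([12.38, 38.33]), array([-304.8,  262.4]), 0.16)
(array([204.33333333, 192.11111111]), (np.int64(203), np.int64(191), np.int32(4), np.int32(3), np.int32(9))) [[203.96810338 192.72652635]]
[[ 56  55  55  57  41  39  28  45  55  43  44  41  45  44  43  44  44  54
   51  25  33  41  39  52  53]
 [ 54  54  54  55 122  38  24  44  53  36  45  42  46  48  49  45  49  53
   54  25  31  94  43  56  52]
 [ 55  54  54  57 123  77  25  44  56  28  64  39  42  47  45  48  44  53
   52  27  30  94  69  50  51]
 [ 52  51  52  56 114  85  61  64  68  50 180  51  65  64  61  57  57  62
   61  44  41  91  81  52  52]
 [ 54  54  54  53 126  87  86  87  86  85  84  85  85  87  85  84  87  83
   85  86  87  92  66  53  51]
 [ 56  54  55  57 129  87  85  86  87  89  89  85  86  87  85  88  90  85
   86  88  85  92  48  52  51]
 [ 57  53  52  58 125  83  85  83  83  83  81  82  84  81  84  84  82  82
   84  83  82  95  46  50  49]
 [ 48  48  48  45 118  76  77  76  76  75  75  77  76  76
[... 1133 characters left out ...]
00 204 201 199 199 196 196 198 197 195
  197 195 198 196  46  51  42]
 [ 38  29 158 155 159 206 204 200 199 199 200 201 197 199 199 196 198 198
  196 193 196 196  49  47  48]
 [ 38  22 242 188 241 240 237 240 242 236 234 242 224 238 244 240 239 240
  240 240 239 235  52  51  50]
 [ 33  35  31 133 154 227 241 241 240 240 240 239 241 239 239 240 240 240
  241 240 240 170  51  45  50]
 [ 33  36  36  36  33  36  36  55 138 196 231 240 240 240 240 240 241 241
  205 201 214  36  32  37  34]
 [ 36  39  34  36  38  36  38  32  33  39  36  31  95 139 209 236 241 240
  231 199 240  38  31  35  35]
 [ 36  37  39  38  35  34  37  35  37  33  34  36  39  37  29  38  45 133
  159 232 239  38  35  36  38]]
```

Emit:
servo_tool --targets '[{"offset":[0,0,0.002],"dr":[0,0,0]},{"offset":[0,0,0.0035],"dr":[0,0,0]},{"offset":[0,0,0.0035],"dr":[0,0,0]},{"offset":[0,0,0.0035],"dr":[0,0,0]}]'

```text
time_s: 18.27
position: [0.4781, 0.3957, -0.0151]
tcp_rot: [[-0.316, 0.949, -0.004], [0.949, 0.316, -0.001], [0.0, -0.004, -1.0]]
force: [0.1, -0.2, -0.1]
opening: 0.231
grasp_force: 30.0
```

Emit:
servo_tool --targets '[{"offset":[0,0,0.001],"dr":[0,0,0]},{"offset":[0,0,0.001],"dr":[0,0,0]},{"offset":[0,0,0.001],"dr":[0,0,0]}]'

```text
time_s: 18.52
position: [0.4782, 0.3958, -0.0154]
tcp_rot: [[-0.316, 0.949, -0.003], [0.949, 0.316, -0.001], [0.0, -0.003, -1.0]]
force: [-1.0, -0.9, 3.8]
opening: 0.232
grasp_force: 30.0
```

Contact felt at 3.8 N and the height agrees. Release and rise.

Emit:
servo_tool --gripper -0.1 --targets '[{"offset":[0,0,0],"dr":[0,0,0]},{"offset":[0,0,0],"dr":[0,0,0]},{"offset":[0,0,0],"dr":[0,0,0]},{"offset":[0,0,0],"dr":[0,0,0]},{"offset":[0,0,0],"dr":[0,0,0]},{"offset":[0,0,-0.006],"dr":[0,0,0]},{"offset":[0,0,-0.015],"dr":[0,0,0]},{"offset":[0,0,-0.03],"dr":[0,0,0]},{"offset":[0,0,-0.05],"dr":[0,0,0]},{"offset":[0,0,-0.08],"dr":[0,0,0]},{"offset":[0,0,-0.11],"dr":[0,0,0]},{"offset":[0.03,0,-0.15],"dr":[0,0,0]},{"offset":[0.06,0,-0.18],"dr":[0,0,0]},{"offset":[0.06,0,-0.18],"dr":[0,0,0]},{"offset":[0.06,0,-0.18],"dr":[0,0,0]}]'

```text
time_s: 19.77
position: [0.461, 0.4561, 0.1684]
tcp_rot: [[-0.319, 0.948, 0.004], [0.948, 0.319, 0.004], [0.003, 0.005, -1.0]]
force: [0.2, -0.7, -0.6]
opening: 0.549
grasp_force: 0.0
```

```bash
python3 - <<'E'
from h import *
from rig import bot
c=shot("w13");s=bot.read_state();print(s["time_s"],s["position"].round(4),s["grasp_force"])
im,mk,sp,*r=plate(c);print(mk,sp,r)
q,b=cap(c,(.4787,.396,.05),35);X=at_z(c,q,.0495);print(q,b,X)
x,y=(X[:2]-[.4784,.3961])*1000;cs,sn=np.cos(yaw),np.sin(yaw);print("cap in bench mm off ctr",cs*x+sn*y,-sn*x+cs*y)
S=shot("s13","scene");q2,b2=cap(S,(.4787,.396,.05),10);print(q2,b2,tri([(c,q),(S,q2)]))
E
```

```text
19.8167 [0.4599 0.4536 0.1656] 0.0
[12.75 19.25] [  0.29498146 -17.51502367] [array([12.46, 36.77]), array([-297.9,  251.9]), 0.16]
[272.52681388 253.39747634] (np.int64(263), np.int64(244), np.int32(20), np.int32(20), np.int32(317)) [0.4786183  0.39674579 0.0495    ]
cap in bench mm off ctr 0.40915885342171454 0.5452380175850317
[203.5        193.36363636] (np.int64(201), np.int64(192), np.int32(6), np.int32(4), np.int32(22)) (array([0.47786517, 0.39768399, 0.05144826]), [array([-0.4, -0.3]), array([ 0.1, -0. ])])
```

```bash
python3 -c "
from rig import ticket;print(ticket.hand_in())"
```

```text
the job is handed in; nothing more can be done
None
```

The job is handed in: before the vial was placed, I measured the laser spot within about 1 mm of the mark centre. The red-capped vial stands upright on the plate, about 1.5 mm or less off the mark, released, with the arm clear; I don't know the judge's verdict.

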